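Rush sample out of the waiting lane

TASK

The sample case with the long shaft has to be weighed at once, but it stands hindmost in the sloped roller lane and can only be taken at the stop: clear the two cases ahead of it to the steel tray, then set the shaft case gently down in the middle of the balance pan. Then put the other two back into the lane at its upper end, in the order in which they stood, so that they roll down and queue against the stop as before; leave the gauges, caliper and bottle around it alone.

Things in the scene. Friction and masses are not known exactly. Their poses are not given: they have to be found in the camera images.
- lane: Aluminium roller lane, fixed. Origin on the bench under the stop face, on the centre line; x level, towards the upper end. Free rollers: height 80 mm at the stop, +90 mm per m (0.09 rad); 72 mm between guides. From the stop: 0-58 mm pick opening, guides 6 mm above rollers; 58-182 panels 40 mm high, no room for fingers; 182-263 loading end, 6 mm guides (case centre at 215). Stop 20 mm high.
- case_ring: Grey plastic sample case filled with black foam, a flat steel ring (36 mm across, open centre) bedded in its top. 50 mm long (x, along the lane), 56 mm wide (y), 34 mm high, about 0.30 kg, rigid. Origin at the centre of its underside, z up. Starts first or second in the queue, tilted with the rollers; let go on them it runs down at up to 0.3 m/s.
- case_nut: The same kind of case with a large hexagonal steel nut bedded in the foam: 50 mm long (x), 56 mm wide (y), 46 mm high, about 0.38 kg. Origin at the centre of its underside, z up. Starts first or second in the queue.
- case_shaft: The longer and wanted case, with a stepped steel shaft lying lengthwise in the foam: 72 mm long (x), 56 mm wide (y), 38 mm high, about 0.45 kg. Origin at the centre of its underside, z up. Starts hindmost, third from the stop, between the high side panels; it comes down to the stop when the two before it are gone.
- balance: White precision balance, fixed, with a rigid flat square steel pan (170 x 170 mm), top 81 mm above the bench; lower display panel on its -x side. Origin on the bench below the centre of the pan; x and y along the pan's edges, z up. A case dropped on it from more than some 8 mm would hurt its cell.
- tray: Flat empty pressed-steel tray, fixed, 220 mm (x) by 200 mm (y), with a rim 14 mm high and 3 mm thick; its floor is 3 mm above the bench. Origin on the bench below its centre, z up. Side area for the two cases, which may stand anywhere in it.
- ring_gauge: Steel setting ring lying flat, 54 mm outside diameter, 22 mm high. Origin at the centre of its underside. Bystander.
- solvent_bottle: Closed white plastic bottle with a black cap, 52 mm diameter, 125 mm high. Origin at the centre of its underside. Bystander.
- caliper: Digital caliper lying flat in front of the lane, 216 mm long, at most 11 mm high. Origin on its beam at bench level, x along the beam. Bystander.
- plug_gauge: Plug gauge lying on the bench behind the lane, a dark round handle with steel ends, 128 mm long along its x, 16 mm thick. Origin under its middle. Bystander.

How it is judged:
By the outcome, as a careful person would: the job done as asked, in the order asked, and still so for the second after the job is handed in, with the robot touching nothing.
It also fails if it takes over 138 s, if anything falls off the work surface, if the arm or the gripper's body presses on something with over 40 N, if the wrist force passes 120 N, or if a joint passes its speed limit or range.

ROBOT

A 7-joint arm with a two-finger parallel gripper is mounted at the origin on the work surface. World frame = base frame: x ahead of the robot, y to its left, z up, the work surface at z = 0. Lengths are in m, angles in rad, forces in N, time in s.
With the tool pointing down it reaches from about 0.35 to 0.9 m from the base axis. Payload 8.1 kg.
Tool frame: the origin (TCP) lies at the very end of the fingers, on their centre line; the grasp point (between the pads) lies arm.grip_point_offset behind it (arm.grip_point_offset is the distance from the TCP to the grasp point, in m); z points along the fingers, y is the line along which they close (so a half turn about z gives the same grasp; the last joint's range is limited). The gripper opens to 92 mm and grips with 3 to 60 N. Pads are 19 mm wide; open, the fingers measure 130 mm over their backs; the gripper's body (75 mm by 190 mm) begins 47 mm behind the grasp point.
Start: joints at [1.004, 0.434, 0.025, 1.573, -0.012, 1.134, -0.075], TCP at [0.28, -0.559, 0.227] pointing down, gripper open.
Joint ranges: [-2.62, 2.62], [-0.44, 2.09], [-1.27, 1.32], [0.08, 2.57], [-1.32, 4.46], [0.12, 2], [-2.74, 2.74]. Speed limits (rad/s): [2.22, 2.22, 3.01, 3.01, 3.14, 3.14, 3.14].

INTERFACE

Orientations are given as a rotation vector (axis times angle).
In Python, from cell import arm gives the robot as it stands. The module is installed in compiled form; this text tells all that it offers.
- The arm moves only by the shell command python3 -m creep 'ROWS' [OPENING] [FORCE]. ROWS is JSON, a list of rows, each a list of 6 numbers: the shift along the tool's x, y, z scaled (see below), then the turn, a rotation vector about the tool's x, y, z scaled (see below). A call has 1 to 20 rows; each row shifts and turns the commanded pose from where the row before left it, along the tool's axes as they then stand; what a row does not reach is not made up. The controller multiplies each number of a shift by 0.4 m and each number of a turn by 120 degrees. A row lasts 1/12 s, in which the tool goes at most 41.7 mm and 7.16 degrees, less where a joint would pass 70% of its speed; a pose out of reach is approached as far as the arm can. A call with a number of a shift or a turn outside -1 to 1 is refused whole. A call with a gripper value outside its range is refused whole. OPENING is the closure, from -1 (fully open) to 1 (shut), set as the call begins (- or left out, the last holds). The fingers move at their own pace and stop on an object; FORCE is the grip in N (left out, the last holds). Time passes only in rows, so rows that do not move let the fingers close. It gives the time, the measured TCP pose, the force, the opening and the grip force at its end, in the units of the state.
- arm.observe(): the state, without advancing time (a new reading comes with each control period).
- arm.get_image(name): name is "scene" or "top"; returns a dict with "frame" (400x640x3 uint8, red, green, blue), "intrinsics" (3x3 intrinsics, pixels), "rvec" (rotation vector, rad) and "tvec" (3), from world to camera coordinates, as OpenCV has them. Camera axes: x right, y down, z forward; pixel columns grow to the right and rows downward; lengths in m; the calibration is good to about 2 mm. A picture is of the moment at which its call begins. There is no depth.
- arm.sign_off(): hands the job in; it is judged then, once.
The state is a dict: "clock": time; "joints": joint angles; "dq": joint speeds; "joint_efforts": joint torques, N m; "position": TCP position; "ee_rot": TCP orientation; "force": force on the tool from outside, world axes, zero at the start; "ft_torque": the same for the moment, N m; "width": opening from 0.0 (shut) to 1.0 (fully open); "gripper_force": force on a finger pad.
Only numpy, scipy, OpenCV 4.12 (cv2) and the standard library are available. Lean on these libraries where they do the work, as an engineer would, in place of code of your own. Each camera call takes 0.05 s, during which the arm holds its last target. There are 200 camera calls.

## Working session

There is one attempt and no reset: what is moved stays moved. The work goes in short steps, Python scripts to look and compute and a shell command to move; the robot and the scene stay as the last step left them, time stands still between calls to the robot, and variables do not carry over. Pictures are saved under pics/ and viewed, at most 14 in all, crops included, and the job is handed in when it is done.

```bash
mkdir -p pics; cat > h.py <<'E'
import numpy as np, cv2
from cell import arm
def shot(n,f):
    d=arm.get_image(n); cv2.imwrite('pics/'+f,d['frame'][:,:,::-1]); np.savez('pics/'+f[:-4]+'.npz',K=d['intrinsics'],r=d['rvec'],t=d['tvec'],f=d['frame']); return d
def ray(d,uv,z):
    K=np.array(d['intrinsics'] if 'intrinsics' in d else d['K']); R=cv2.Rodrigues(np.array(d['rvec'] if 'rvec' in d else d['r'],float))[0]; t=np.array(d['tvec'] if 'tvec' in d else d['t'],float).ravel()
    c=-R.T@t; v=R.T@np.linalg.solve(K,np.array([uv[0],uv[1],1.])); return c+v*(z-c[2])/v[2]
def proj(d,P):
    return cv2.projectPoints(np.array(P,float).reshape(-1,3),np.array(d['r'],float),np.array(d['t'],float),np.array(d['K'],float),None)[0].reshape(-1,2)
E
python3 - <<'E'
from h import *
for n in('scene','top'):
    d=shot(n,n+'0.png'); R=cv2.Rodrigues(np.array(d['rvec']))[0]; print(n,-R.T@np.array(d['tvec']).ravel(),d['intrinsics'][0])
s=arm.observe(); print(s,arm.grip_point_offset)
E
```

```text
scene [ 1.09942833 -0.08305403  0.60446575] [361.94331047   0.         319.33260607]
top [0.46423942 0.00245418 1.05815517] [377.84617936   0.         319.77198955]
{'clock': 0.1, 'joints': array([ 1.00440729,  0.43517102,  0.02499473,  1.5739882 , -0.0116117 ,
        1.13396442, -0.07509767]), 'dq': array([ 0.00049195, -0.00191093, -0.00220437, -0.00223127, -0.00043077,
        0.00121104, -0.00120677]), 'joint_efforts': array([ 3.72321170e-03, -6.69136262e+01,  9.87792425e-01, -3.15143538e+01,
       -6.05920935e-02,  3.73748050e-02,  6.24513723e-05]), 'position': array([ 0.27933821, -0.55861274,  0.2260196 ]), 'ee_rot': array([-3.05625449e+00, -7.21565119e-01,  6.89584760e-04]), 'force': array([ 0.11058735,  0.12518965, -0.16554332]), 'ft_torque': array([ 0.0208175 , -0.00705351,  0.03716165]), 'gripper_force': 0.0, 'width': 1.0001521719318993} 0.0188
```

View pics/top0.png

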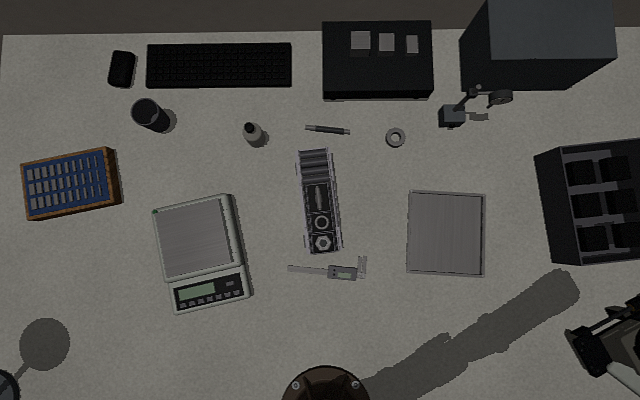

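View pics/scene0.png

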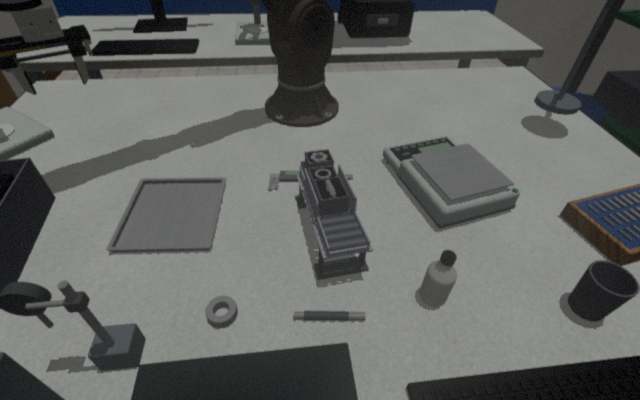

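The top view (up = +x, left = +y) shows the nut case at the stop (~322,242), then the ring (~321,222) and the shaft (~318,197). The upper end of the lane is near (313,150), the balance pan at ~(197,240) and the tray at ~(446,233). Next I'll enlarge the lane to measure it.

```bash
python3 - <<'E'
import cv2
a=cv2.imread('pics/top0.png')[140:265,270:375]
b=cv2.resize(a,None,fx=4.7,fy=4.7,interpolation=cv2.INTER_CUBIC); b=cv2.convertScaleAbs(b,alpha=1.6,beta=15)
c=cv2.imread('pics/top0.png')[185:285,145:245]
c=cv2.convertScaleAbs(cv2.resize(c,(300,300)),alpha=1.3)
import numpy as np
o=np.zeros((588,800,3),np.uint8); o[:b.shape[0],:b.shape[1]]=b; o[:300,497:797]=c
t=cv2.imread('pics/top0.png')[180:290,395:500]; t=cv2.resize(t,(273,286)); o[301:587,497:770]=t
cv2.imwrite('pics/c1.png',o); print(b.shape)
E
```

```text
(588, 494, 3)
```

View pics/c1.png

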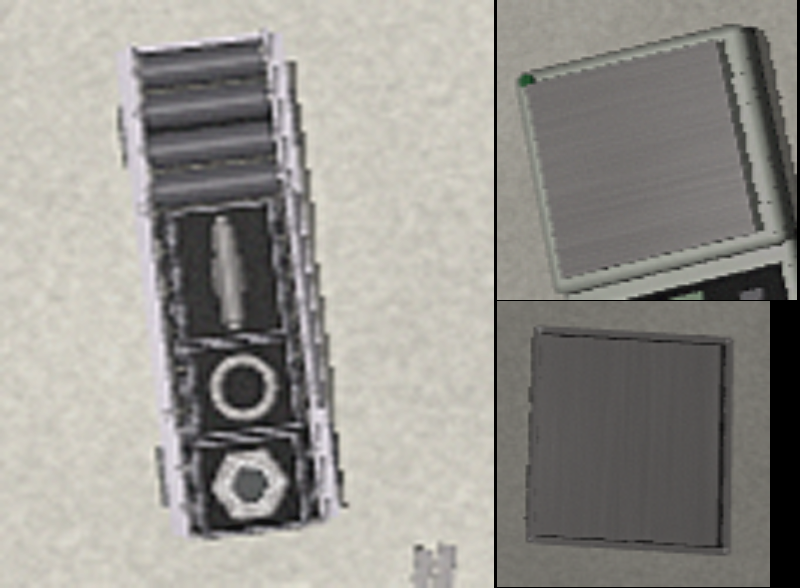

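```bash
cat >> h.py <<'E'
from scipy.spatial.transform import Rotation as Ro
def toolrot(yaw,tilt=0.):
    # tool z down, tool x along heading yaw, tilted so tool x rises by tilt
    c,s=np.cos(yaw),np.sin(yaw); x=np.array([c*np.cos(tilt),s*np.cos(tilt),np.sin(tilt)]); z=np.array([c*np.sin(tilt),s*np.sin(tilt),-np.cos(tilt)])
    return Ro.from_matrix(np.c_[x,np.cross(z,x),z])
def to(P,yaw=None,tilt=0.,rotated=True):
    """remaining turn (tool units) and shift (tool units after turn)"""
    s=arm.observe(); R0=Ro.from_rotvec(s['ee_rot']); R1=toolrot(yaw,tilt) if yaw is not None else R0
    rv=(R0.inv()*R1).as_rotvec(); sh=R1.inv().apply(np.array(P)-s['position'])
    print('turn',np.round(rv/np.radians(120),4),'deg',np.round(np.degrees(rv),2),'shift',np.round(sh/.4,4),'mm',np.round(sh*1e3,1),'pos',np.round(s['position'],4),'t',round(s['clock'],2),'w',round(s['width'],3))
E
python3 - <<'E'
from h import *
T=np.load('pics/top0.npz');S=np.load('pics/scene0.npz')
c=lambda x,y:(270+x/4.7-.4,140+y/4.7-.4)
n=ray(T,c(249,485),.128);r=ray(T,c(243,386),.121);h=ray(T,c(230,271),.130)
print('nut',n,'ring',r,'shaft',h)
ax=h-n; print('dist',np.linalg.norm((r-n)[:2]),np.linalg.norm((h-r)[:2]),'yaw',np.arctan2(ax[1],ax[0]))
# guides low (top of 6mm guide): heights
ul,ur=ray(T,c(122,48),.109),ray(T,c(270,33),.109); ll,lr=ray(T,c(180,535),.087),ray(T,c(335,515),.087)
print('upper',ul,ur,'lower',ll,lr, 'yaw',np.arctan2(*(ul-ll)[1::-1]),np.arctan2(*(ur-lr)[1::-1]))
print('scene proj',proj(S,[n,r,h]))
p=[ray(T,(145+(x-497)/3,185+y/3),.081) for x,y in((527,82),(722,41),(762,232),(560,277))]
print('pan',np.mean(p,0),[np.linalg.norm(p[i]-p[i-1]) for i in range(4)],[np.arctan2(*(p[i]-p[j])[1::-1]) for i,j in((0,3),(1,2))])
q=[ray(T,(395+(x-497)*105/273,180+(y-301)/2.6),.014) for x,y in((537,329),(731,340),(726,552),(527,540))]
print('tray',np.mean(q,0),[np.linalg.norm(q[i]-q[i-1]) for i in range(4)],[np.arctan2(*(q[i]-q[j])[1::-1]) for i,j in((0,3),(1,2))])
for nm,d in(('T',T),('S',S)):
    g=d['f'].astype(int); print(nm,g.mean())
E
```

```text
nut [0.45085759 0.00158189 0.128     ] ring [0.50257308 0.00421944 0.121     ] shaft [0.56262606 0.01045347 0.13      ]
dist 0.05178271363326012 0.06037568553341474 yaw 0.07920861637807847
upper [0.68765885 0.06842051 0.109     ] [ 0.69513504 -0.01233119  0.109     ] lower [0.4237391  0.03916313 0.087     ] [ 0.43371174 -0.04487929  0.087     ] yaw 0.11040630984350468 0.12386606583361551
scene proj [[318.56794131 155.60336457]
 [322.55932028 172.54694151]
 [329.51678914 187.64440954]]
pan [0.46709921 0.33376414 0.081     ] [np.float64(0.16974869664493158), np.float64(0.1717776949057), np.float64(0.1681902667472517), np.float64(0.17508374012555084)] [np.float64(0.20387375967734123), np.float64(0.22353088380878253)]
tray [ 0.47256312 -0.33816628  0.014     ] [np.float64(0.22272023394204127), np.float64(0.20664555098082069), np.float64(0.22290018056327415), np.float64(0.20720035315485766)] [np.float64(-0.08172217825855792), np.float64(-0.07922160042463416)]
T 85.27211979166667
S 101.48105598958334
```

```bash
python3 - <<'E'
import cv2
a=cv2.imread('pics/scene0.png')[140:285,265:400]
b=cv2.resize(a,None,fx=4,fy=4,interpolation=cv2.INTER_CUBIC); b=cv2.convertScaleAbs(b,alpha=1.5,beta=15)
cv2.imwrite('pics/c2.png',b)
E
```

```text
(no output)
```

View pics/c2.png

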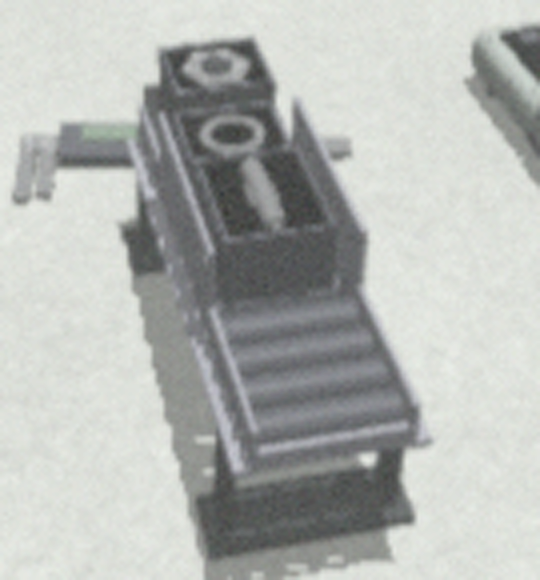

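The enlarged scene view agrees: the nut at ~(319,157) and ring at ~(323,173) fall within about 1 px of the projected top-view points. So the lane origin is about (0.429,-0.003), with yaw 0.117. Now I'll work out the first move.

```bash
cat >> h.py <<'E'
YL=.117
def lane(x,up,off=0.):  # point 'up' mm above rollers along normal from base point at lane x (mm)
    b=np.array([.429,-.0028,.080])+x/1e3*np.array([np.cos(YL),np.sin(YL),.09]); t=.09
    return b+up/1e3*np.array([-np.sin(t)*np.cos(YL),-np.sin(t)*np.sin(YL),np.cos(t)])+off/1e3*np.array([-np.sin(YL),np.cos(YL),0])
E
python3 -c "
from h import *
print(lane(26,11,1),lane(26,150,1)); to(lane(26,150,1),YL,.09)"
```

```text
[0.45372361 0.00111282 0.09329548] [ 4.41315901e-01 -3.45544504e-04  2.31732910e-01]
turn [-0.0081  0.0427  0.1654] deg [-0.97  5.13 19.85] shift [ 0.5641 -1.3389  0.0366] mm [ 225.6 -535.5   14.6] pos [ 0.2793 -0.5586  0.226 ] t 0.1 w 1.0
```

```bash
python3 -m creep '[[0,0,0,-0.002,0.0107,0.0414],[0,0,0,-0.002,0.0107,0.0414],[0,0,0,-0.002,0.0107,0.0414],[0,0,0,-0.002,0.0107,0.0414],[0.017,-0.042,0.001,0,0,0],[0.035,-0.083,0,0,0,0],[0.035,-0.083,0,0,0,0],[0.035,-0.083,0,0,0,0],[0.035,-0.083,0,0,0,0],[0.035,-0.083,0,0,0,0],[0.035,-0.083,0,0,0,0],[0.035,-0.083,0,0,0,0],[0.035,-0.083,0,0,0,0],[0.035,-0.083,0,0,0,0],[0.035,-0.083,0,0,0,0],[0.035,-0.083,0,0,0,0]]' -1 20; python3 -c "
from h import *
to(lane(26,150,1),YL,.09)"
```

```text
clock: 1.43
position: [0.3941, -0.1592, 0.2405]
ee_rot: [-3.129, -0.183, -0.142]
force: [1.3, 0.5, 0.5]
width: 1.001
gripper_force: 0.0
turn [ 0.0006 -0.0003 -0.0002] deg [ 0.07 -0.04 -0.02] shift [ 0.1611 -0.3806  0.0366] mm [  64.4 -152.2   14.6] pos [ 0.3941 -0.1592  0.2405] t 1.43 w 1.001
```

```bash
python3 -m creep '[[0.035,-0.083,0.009,0,0,0],[0.035,-0.083,0.009,0,0,0],[0.035,-0.083,0.009,0,0,0],[0.035,-0.083,0.009,0,0,0],[0.015,-0.038,0,0,0,0],[0.007,-0.012,0,0,0,0],[0,0,0,0,0,0],[0,0,0,0,0,0]]'; python3 -c "
from h import *
shot('top','top1.png');shot('scene','s1.png')
to(lane(26,150,1),YL,.09);to(lane(26,11,1),YL,.09)"
```

```text
clock: 2.1
position: [0.4415, -0.0025, 0.2316]
ee_rot: [-3.129, -0.182, -0.141]
force: [-0.1, -0.2, -0.7]
width: 1.0
gripper_force: 0.0
turn [ 0.0008 -0.0001 -0.0012] deg [ 0.1  -0.01 -0.15] shift [ 0.0005 -0.007  -0.    ] mm [ 0.2 -2.8 -0. ] pos [ 0.4414 -0.0032  0.2317] t 2.2 w 1.004
turn [ 0.0008 -0.0001 -0.0012] deg [ 0.1  -0.01 -0.15] shift [ 0.0005 -0.007   0.3475] mm [  0.2  -2.8 139. ] pos [ 0.4414 -0.0032  0.2317] t 2.2 w 1.004
```

```bash
python3 - <<'E'
import cv2,numpy as np
a=cv2.imread('pics/s1.png')[60:310,200:460]; b=cv2.convertScaleAbs(cv2.resize(a,None,fx=2.2,fy=2.2),alpha=1.5)
cv2.imwrite('pics/c3.png',b)
E
```

```text
(no output)
```

View pics/c3.png

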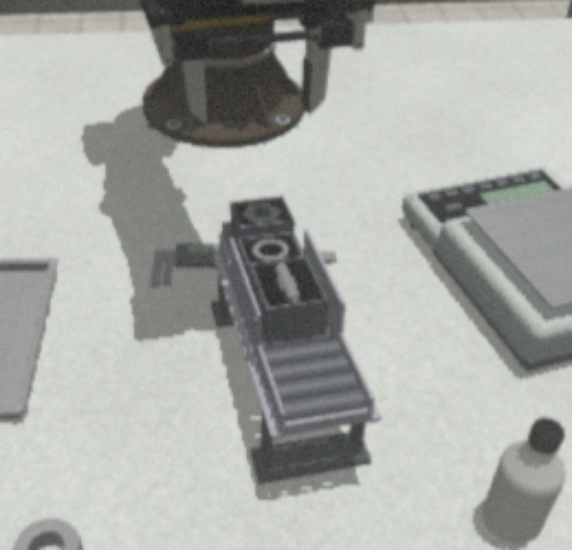

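The fingers hang at about (195,115) and (315,100) in the crop, on either side of the lane above the nut case. I'll go down and grip.

```bash
python3 -m creep '[[0,-0.006,0.03,0,0,0],[0,0,0.06,0,0,0],[0,0,0.06,0,0,0],[0,0,0.06,0,0,0],[0,0,0.06,0,0,0],[0,0,0.04,0,0,0],[0,0,0.02,0,0,0],[0,0,0.0175,0,0,0],[0,0,0,0,0,0]]'; python3 -m creep '[[0,0,0,0,0,0],[0,0,0,0,0,0],[0,0,0,0,0,0],[0,0,0,0,0,0],[0,0,0,0,0,0],[0,0,0,0,0,0],[0,0,0,0,0,0],[0,0,0,0,0,0]]' 1 30; python3 -c "
from h import *
to(lane(26,11,1),YL,.09)"
```

```text
clock: 2.95
position: [0.4537, 0.0014, 0.0928]
ee_rot: [-3.129, -0.181, -0.14]
force: [0.6, 1.0, -0.6]
width: 1.002
gripper_force: 0.0
clock: 3.62
position: [0.4543, 0.0023, 0.0938]
ee_rot: [-3.129, -0.183, -0.143]
force: [-2.3, 1.2, 5.5]
width: 0.612
gripper_force: 30.0
turn [ 0.0005 -0.0006 -0.0001] deg [ 0.06 -0.07 -0.01] shift [-0.0019  0.0029  0.0011] mm [-0.7  1.2  0.4] pos [0.4543 0.0023 0.0938] t 3.62 w 0.612
```

```bash
python3 -m creep '[[0,0,-0.01,0,0,0],[0,0,-0.03,0,0,0],[0,0,-0.06,0,0,0],[0,0,-0.06,0,0,0],[0,0,-0.06,0,0,0],[0,0,-0.05,0,0,0],[0,0,-0.02,0,0,0]]'; cat >> h.py <<'E'
def tray(x,y,z):
    a=-.08; return np.array([.4726+x*np.cos(a)-y*np.sin(a),-.3382+x*np.sin(a)+y*np.cos(a),z])
def pan(z): return np.array([.4671,.3338,z])
E
python3 -c "
from h import *
to(tray(.052,0,.12),-.08,0); to(tray(.052,0,.014),-.08,0)"
```

```text
clock: 4.2
position: [0.444, 0.0011, 0.2113]
ee_rot: [-3.129, -0.183, -0.146]
force: [0.9, 0.2, -3.6]
width: 0.606
gripper_force: 30.0
turn [-0.0037 -0.0444  0.0938] deg [-0.44 -5.32 11.26] shift [0.269  0.8398 0.2282] mm [107.6 335.9  91.3] pos [0.444  0.0011 0.2113] t 4.2 w 0.606
turn [-0.0037 -0.0444  0.0938] deg [-0.44 -5.32 11.26] shift [0.269  0.8398 0.4932] mm [107.6 335.9 197.3] pos [0.444  0.0011 0.2113] t 4.2 w 0.606
```

```bash
python3 -m creep '[[0,0,0,-0.0012,-0.0148,0.0313],[0,0,0,-0.0012,-0.0148,0.0313],[0,0,0,-0.0012,-0.0148,0.0313],[0.011,0.035,0,0,0,0],[0.022,0.07,0,0,0,0],[0.022,0.07,0,0,0,0],[0.022,0.07,0.02,0,0,0],[0.022,0.07,0.02,0,0,0],[0.022,0.07,0.02,0,0,0],[0.022,0.07,0.02,0,0,0],[0.022,0.07,0.02,0,0,0],[0.022,0.07,0.02,0,0,0],[0.022,0.07,0.02,0,0,0],[0.022,0.07,0.02,0,0,0],[0.022,0.07,0.02,0,0,0],[0.016,0.035,0.02,0,0,0],[0,0,0.02,0,0,0],[0,0,0,0,0,0]]'; python3 -c "
from h import *
to(tray(.052,0,.014),-.08,0)"
```

```text
clock: 5.7
position: [0.5219, -0.3425, 0.1174]
ee_rot: [-3.137, 0.128, 0.011]
force: [0.5, 0.2, -4.8]
width: 0.605
gripper_force: 30.0
turn [-0.001   0.0034 -0.0008] deg [-0.12  0.41 -0.1 ] shift [ 0.0064 -0.0009  0.2585] mm [  2.6  -0.3 103.4] pos [ 0.5219 -0.3425  0.1174] t 5.7 w 0.605
```

```bash
python3 -m creep '[[0,0,0.03,0,0.0017,0],[0,0,0.06,0,0.0017,0],[0,0,0.06,0,0,0],[0,0,0.05,0,0,0],[0,0,0.03,0,0,0],[0,0,0.012,0,0,0],[0,0,0.008,0,0,0],[0,0,0.004,0,0,0],[0,0,0,0,0,0],[0,0,0,0,0,0]]'; python3 -c "
from h import *
to(tray(.052,0,.014),-.08,0)"
```

```text
clock: 6.53
position: [0.5247, -0.3427, 0.0201]
ee_rot: [3.138, -0.126, 0.009]
force: [-0.8, -0.7, -4.7]
width: 0.609
gripper_force: 30.0
turn [ 0.0003 -0.0029 -0.0001] deg [ 0.03 -0.35 -0.01] shift [-0.0008 -0.0008  0.0152] mm [-0.3 -0.3  6.1] pos [ 0.5247 -0.3427  0.0201] t 6.53 w 0.609
```

```bash
python3 -m creep '[[0,0,0.006,0,0,0],[0,0,0.004,0,0,0],[0,0,0,0,0,0]]'; python3 -m creep '[[0,0,0.003,0,0,0],[0,0,0,0,0,0]]'
```

```text
clock: 6.78
position: [0.524, -0.3425, 0.015]
ee_rot: [3.139, -0.126, 0.007]
force: [0.8, -0.1, -3.5]
width: 0.612
gripper_force: 30.0
clock: 6.95
position: [0.5243, -0.3425, 0.0148]
ee_rot: [3.139, -0.126, 0.008]
force: [-1.7, 1.5, 6.3]
width: 0.614
gripper_force: 30.0
```

```bash
python3 -m creep '[[0,0,0,0,0,0],[0,0,0,0,0,0],[0,0,0,0,0,0],[0,0,0,0,0,0],[0,0,0,0,0,0]]' -1; python3 -m creep '[[0,0,-0.02,0,0,0],[0,0,-0.06,0,0,0],[0,0,-0.08,0,0,0],[0,0,-0.08,0,0,0],[0,0,-0.08,0,0,0],[0,0,-0.08,0,0,0],[0,0,-0.08,0,0,0],[0,0,-0.06,0,0,0],[0,0,-0.02,0,0,0]]';  python3 -c "
from h import *
shot('top','t2.png'); shot('scene','s2.png')
to(lane(26,150,0),YL,.09)"
python3 - <<'E'
import cv2,numpy as np
a=cv2.imread('pics/t2.png')[130:290,270:500]; b=cv2.convertScaleAbs(cv2.resize(a,None,fx=3,fy=3,interpolation=2),alpha=1.5)
cv2.imwrite('pics/c4.png',b)
E
```

```text
clock: 7.37
position: [0.5242, -0.3425, 0.0139]
ee_rot: [3.139, -0.126, 0.008]
force: [0.1, -0.3, -0.1]
width: 0.922
gripper_force: 0.0
clock: 8.12
position: [0.5247, -0.3431, 0.2432]
ee_rot: [3.136, -0.126, 0.017]
force: [-0.0, -0.1, 0.4]
width: 0.996
gripper_force: 0.0
turn [ 0.0054  0.039  -0.094 ] deg [  0.65   4.68 -11.28] shift [-0.1066 -0.8719  0.0116] mm [ -42.6 -348.7    4.6] pos [ 0.5239 -0.3428  0.2402] t 8.22 w 1.002
```

View pics/c4.png

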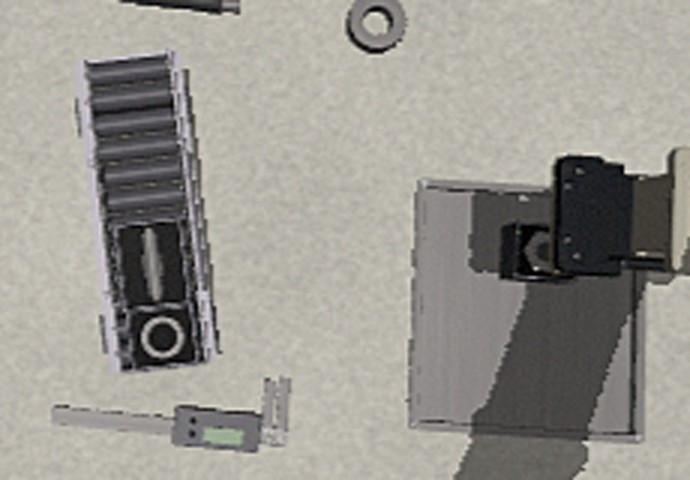

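The nut case stands in the tray (~540,250 in the crop). The ring case has rolled down to the stop (~161,338), with the shaft behind it (~152,262).

```bash
python3 -m creep '[[0,0,0,0.0018,0.013,-0.0313],[0,0,0,0.0018,0.013,-0.0313],[0,0,0,0.0018,0.013,-0.0313],[-0.005,-0.04,0,0,0,0],[-0.009,-0.075,0,0,0,0],[-0.009,-0.075,0,0,0,0],[-0.009,-0.075,0,0,0,0],[-0.009,-0.075,0,0,0,0],[-0.009,-0.075,0,0,0,0],[-0.009,-0.075,0,0,0,0],[-0.009,-0.075,0,0,0,0],[-0.009,-0.075,0,0,0,0],[-0.009,-0.075,0,0,0,0],[-0.009,-0.075,0,0,0,0],[-0.009,-0.06,0,0,0,0],[-0.003,-0.022,0.01,0,0,0],[0,0,0,0,0,0],[0,0,0,0,0,0]]'; python3 -c "
from h import *
T=np.load('pics/t2.npz'); print(ray(T,(323.4,242.4),.116), lane(26,34))
to(lane(26,10,0),YL,.09)"
```

```text
clock: 9.72
position: [0.4395, -0.0011, 0.2299]
ee_rot: [-3.126, -0.184, -0.132]
force: [-0.2, -0.5, -0.8]
width: 1.0
gripper_force: 0.0
[ 0.45162841 -0.00047187  0.116     ] [ 4.51787267e-01 -1.21657281e-04  1.16202393e-01]
turn [-0.0012  0.0026  0.0003] deg [-0.15  0.31  0.04] shift [0.005  0.0013 0.3458] mm [  2.    0.5 138.3] pos [ 0.4395 -0.0011  0.2299] t 9.72 w 1.0
```

Everything lines up. I'll go down, grip and lift the ring case.

```bash
python3 -m creep '[[0.004,0,0.03,0,0.0026,0],[0,0,0.06,0,0,0],[0,0,0.06,0,0,0],[0,0,0.06,0,0,0],[0,0,0.06,0,0,0],[0,0,0.04,0,0,0],[0,0,0.02,0,0,0],[0,0,0.0155,0,0,0],[0,0,0,0,0,0]]'; python3 -m creep '[[0,0,0,0,0,0],[0,0,0,0,0,0],[0,0,0,0,0,0],[0,0,0,0,0,0],[0,0,0,0,0,0],[0,0,0,0,0,0],[0,0,0,0,0,0],[0,0,0,0,0,0]]' 1 30; python3 -m creep '[[0,0,-0.01,0,0,0],[0,0,-0.03,0,0,0],[0,0,-0.06,0,0,0],[0,0,-0.06,0,0,0],[0,0,-0.06,0,0,0],[0,0,-0.05,0,0,0],[0,0,-0.02,0,0,0],[0,0,0,0,0,0]]'; python3 -c "
from h import *
to(tray(-.052,0,.12),-.08,0)"
```

```text
clock: 10.47
position: [0.4542, 0.0004, 0.0926]
ee_rot: [-3.125, -0.181, -0.141]
force: [0.4, -0.4, -0.0]
width: 1.001
gripper_force: 0.0
clock: 11.13
position: [0.4548, 0.001, 0.0939]
ee_rot: [-3.125, -0.182, -0.145]
force: [-0.2, -2.1, 5.5]
width: 0.609
gripper_force: 30.0
clock: 11.8
position: [0.4445, -0.0004, 0.2104]
ee_rot: [-3.125, -0.182, -0.148]
force: [0.2, 0.5, -3.2]
width: 0.609
gripper_force: 30.0
turn [-0.0053 -0.045   0.0937] deg [-0.64 -5.4  11.25] shift [0.0075 0.8362 0.226 ] mm [  3.  334.5  90.4] pos [ 4.445e-01 -4.000e-04  2.104e-01] t 11.8 w 0.609
```

```bash
python3 -m creep '[[0,0,0,-0.0018,-0.015,0.0312],[0,0,0,-0.0018,-0.015,0.0312],[0,0,0,-0.0018,-0.015,0.0312],[0,0.036,0,0,0,0],[0.001,0.07,0,0,0,0],[0.001,0.07,0,0,0,0],[0.001,0.07,0.02,0,0,0],[0.001,0.07,0.02,0,0,0],[0.001,0.07,0.02,0,0,0],[0.001,0.07,0.02,0,0,0],[0.001,0.07,0.02,0,0,0],[0,0.07,0.02,0,0,0],[0,0.07,0.02,0,0,0],[0,0.07,0.02,0,0,0],[0,0.06,0.02,0,0,0],[0,0.04,0.02,0,0,0],[0,0,0.02,0,0,0],[0,0,0,0,0,0]]'; python3 -c "
from h import *
to(tray(-.052,0,.014),-.08,0)"
```

```text
clock: 13.3
position: [0.4184, -0.3334, 0.1181]
ee_rot: [-3.136, 0.127, 0.01]
force: [0.4, 0.2, -4.8]
width: 0.609
gripper_force: 30.0
turn [-0.0012  0.0031 -0.0004] deg [-0.14  0.37 -0.05] shift [0.0061 0.0012 0.2603] mm [  2.5   0.5 104.1] pos [ 0.4184 -0.3334  0.1181] t 13.3 w 0.609
```

```bash
python3 -m creep '[[0,0,0.03,0,0.001,0],[0,0,0.06,0,0.001,0],[0,0,0.06,0,0,0],[0,0,0.05,0,0,0],[0,0,0.03,0,0,0],[0,0,0.012,0,0,0],[0,0,0.008,0,0,0],[0,0,0.006,0,0,0],[0,0,0,0,0,0],[0,0,0,0,0,0]]'; python3 -m creep '[[0,0,0.004,0,0,0],[0,0,0,0,0,0]]'; python3 -m creep '[[0,0,0.003,0,0,0],[0,0,0,0,0,0]]'
```

```text
clock: 14.13
position: [0.4206, -0.3341, 0.0194]
ee_rot: [3.138, -0.124, 0.004]
force: [-0.1, -0.2, -3.1]
width: 0.608
gripper_force: 30.0
clock: 14.3
position: [0.4203, -0.3342, 0.0174]
ee_rot: [3.138, -0.125, 0.004]
force: [-0.5, -0.5, -3.0]
width: 0.61
gripper_force: 30.0
clock: 14.47
position: [0.42, -0.3341, 0.0159]
ee_rot: [3.139, -0.125, 0.003]
force: [0.2, -0.3, -3.2]
width: 0.607
gripper_force: 30.0
```

```bash
python3 -m creep '[[0,0,0.003,0,0,0],[0,0,0.003,0,0,0],[0,0,0,0,0,0]]'; python3 -m creep '[[0,0,0,0,0,0],[0,0,0,0,0,0],[0,0,0,0,0,0],[0,0,0,0,0,0],[0,0,0,0,0,0]]' -1; python3 -m creep '[[0,0,-0.02,0,0,0],[0,0,-0.06,0,0,0],[0,0,-0.08,0,0,0],[0,0,-0.08,0,0,0],[0,0,-0.08,0,0,0],[0,0,-0.08,0,0,0],[0,0,-0.08,0,0,0],[0,0,-0.06,0,0,0],[0,0,-0.02,0,0,0]]';  python3 -c "
from h import *
shot('top','t3.png'); shot('scene','s3.png')
to(lane(37.5,150,0),YL,.09)"
```

```text
clock: 14.72
position: [0.4203, -0.3342, 0.0147]
ee_rot: [3.138, -0.125, 0.003]
force: [-3.7, 1.8, 15.8]
width: 0.607
gripper_force: 30.0
clock: 15.13
position: [0.4201, -0.334, 0.0134]
ee_rot: [3.139, -0.125, 0.003]
force: [0.2, 0.2, 0.2]
width: 0.924
gripper_force: 0.0
clock: 15.88
position: [0.4211, -0.3347, 0.2422]
ee_rot: [3.136, -0.125, 0.011]
force: [-0.2, -0.0, -0.1]
width: 0.999
gripper_force: 0.0
turn [ 0.0054  0.0406 -0.0937] deg [  0.65   4.88 -11.24] shift [ 0.1758 -0.8207  0.0326] mm [  70.3 -328.3   13. ] pos [ 0.4204 -0.3343  0.2394] t 15.98 w 1.001
```

```bash
python3 - <<'E'
import cv2,numpy as np
a=cv2.imread('pics/t3.png')[140:290,270:520]; b=cv2.convertScaleAbs(cv2.resize(a,None,fx=3.2,fy=3.2,interpolation=2),alpha=1.5)
cv2.imwrite('pics/c5.png',b)
E
```

```text
(no output)
```

View pics/c5.png

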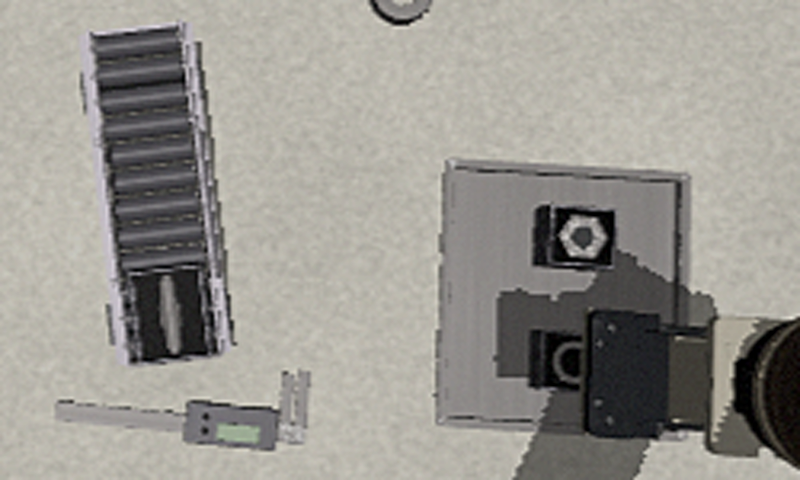

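Both cases stand in the tray, the nut at ~(583,238) and the ring at ~(570,360). The shaft case has come down to the stop, at ~(172,314).

```bash
python3 -m creep '[[0,0,0,0.0018,0.0135,-0.0312],[0,0,0,0.0018,0.0135,-0.0312],[0,0,0,0.0018,0.0135,-0.0312],[0.007,-0.04,0,0,0,0],[0.015,-0.071,0,0,0,0],[0.015,-0.071,0,0,0,0],[0.015,-0.071,0,0,0,0],[0.015,-0.071,0,0,0,0],[0.015,-0.071,0,0,0,0],[0.015,-0.071,0,0,0,0],[0.015,-0.071,0,0,0,0],[0.015,-0.071,0,0,0,0],[0.015,-0.071,0,0,0,0],[0.015,-0.071,0.01,0,0,0],[0.015,-0.05,0.01,0,0,0],[0.005,-0.02,0.01,0,0,0],[0,0,0,0,0,0],[0,0,0,0,0,0]]'; python3 -c "
from h import *
T=np.load('pics/t3.npz'); print(ray(T,(323.4,237.8),.121), lane(37.5,38))
to(lane(37.5,10,0),YL,.09)"
```

```text
clock: 17.48
position: [0.4515, 0.0001, 0.2312]
ee_rot: [-3.126, -0.184, -0.131]
force: [-0.0, -1.4, 0.3]
width: 1.003
gripper_force: 0.0
[ 0.46295442 -0.00057148  0.121     ] [0.46285159 0.00117881 0.1212212 ]
turn [-0.0014  0.0028  0.0003] deg [-0.17  0.33  0.04] shift [0.0037 0.0006 0.3463] mm [  1.5   0.3 138.5] pos [4.515e-01 1.000e-04 2.312e-01] t 17.48 w 1.003
```

```bash
python3 -m creep '[[0.003,0.003,0.03,0,0.0028,0],[0,0,0.06,0,0,0],[0,0,0.06,0,0,0],[0,0,0.06,0,0,0],[0,0,0.06,0,0,0],[0,0,0.04,0,0,0],[0,0,0.02,0,0,0],[0,0,0.0155,0,0,0],[0,0,0,0,0,0]]'; python3 -m creep '[[0,0,0,0,0,0],[0,0,0,0,0,0],[0,0,0,0,0,0],[0,0,0,0,0,0],[0,0,0,0,0,0],[0,0,0,0,0,0],[0,0,0,0,0,0],[0,0,0,0,0,0]]' 1 35; python3 -m creep '[[0,0,-0.01,0,0,0],[0,0,-0.03,0,0,0],[0,0,-0.06,0,0,0],[0,0,-0.06,0,0,0],[0,0,-0.06,0,0,0],[0,0,-0.05,0,0,0],[0,0,-0.02,0,0,0],[0,0,0,0,0,0]]'; python3 -c "
from h import *
to(pan(.17),.21,0)"
```

```text
clock: 18.23
position: [0.466, 0.0002, 0.0942]
ee_rot: [-3.125, -0.181, -0.143]
force: [0.4, 0.2, 0.6]
width: 1.001
gripper_force: 0.0
clock: 18.9
position: [0.4668, 0.0015, 0.0954]
ee_rot: [-3.125, -0.183, -0.146]
force: [-1.9, 2.3, 6.4]
width: 0.611
gripper_force: 35.0
clock: 19.57
position: [0.4564, -0.0008, 0.2118]
ee_rot: [-3.126, -0.182, -0.149]
force: [1.1, -0.9, -4.4]
width: 0.606
gripper_force: 35.0
turn [ 0.0014 -0.0455 -0.0448] deg [ 0.17 -5.46 -5.37] shift [ 0.2006 -0.8126  0.1046] mm [  80.2 -325.1   41.8] pos [ 0.4564 -0.0008  0.2118] t 19.57 w 0.606
```

```bash
python3 -m creep '[[0,0,0,0.0007,-0.0227,-0.0224],[0,0,0,0.0007,-0.0227,-0.0224],[0.008,-0.036,0,0,0,0],[0.017,-0.069,0,0,0,0],[0.017,-0.069,0,0,0,0],[0.017,-0.069,0,0,0,0],[0.017,-0.069,0,0,0,0],[0.017,-0.069,0,0,0,0],[0.017,-0.069,0,0,0,0],[0.017,-0.069,0,0,0,0],[0.017,-0.069,0,0,0,0],[0.017,-0.069,0,0,0,0],[0.017,-0.069,0.02,0,0,0],[0.017,-0.056,0.03,0,0,0],[0.006,-0.03,0.03,0,0,0],[0,0,0.02,0,0,0],[0,0,0,0,0,0],[0,0,0,0,0,0]]'; python3 -c "
from h import *
to(pan(.1),.21,0); d=shot('scene','s4.png'); d=shot('top','t4.png')"
python3 - <<'E'
import cv2,numpy as np
a=cv2.imread('pics/t4.png')[180:300,130:270]; b=cv2.convertScaleAbs(cv2.resize(a,None,fx=2.8,fy=2.8,interpolation=2),alpha=1.4)
c=cv2.imread('pics/s4.png')[80:240,340:540]; c=cv2.convertScaleAbs(cv2.resize(c,(400,320),interpolation=2),alpha=1.4)
o=np.zeros((340,800,3),np.uint8);o[:336,:392]=b;o[:320,400:]=c
cv2.imwrite('pics/c6.png',o)
E
```

```text
clock: 21.07
position: [0.466, 0.3323, 0.169]
ee_rot: [3.123, 0.329, -0.008]
force: [0.6, -0.1, -3.9]
width: 0.61
gripper_force: 35.0
turn [0.0004 0.0024 0.0001] deg [0.05 0.28 0.01] shift [ 0.0034 -0.0031  0.1726] mm [ 1.4 -1.2 69. ] pos [0.466  0.3323 0.169 ] t 21.07 w 0.61
```

View pics/c6.png

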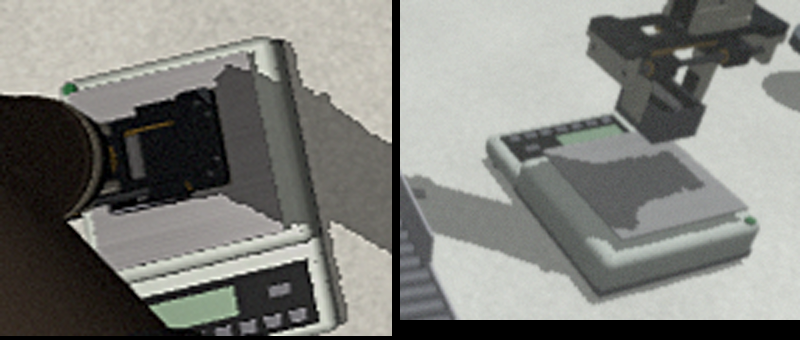

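The shaft case hangs level over the middle of the pan (right panel, ~660,115). I'll lower it and creep the last few millimetres.

```bash
python3 -m creep '[[0.002,-0.003,0.02,0,0.001,0],[0,0,0.04,0,0.001,0],[0,0,0.04,0,0,0],[0,0,0.03,0,0,0],[0,0,0.02,0,0,0],[0,0,0.01,0,0,0],[0,0,0.006,0,0,0],[0,0,0,0,0,0],[0,0,0,0,0,0]]'; python3 -m creep '[[0,0,0.003,0,0,0],[0,0,0.003,0,0,0],[0,0,0,0,0,0]]'; python3 -c "
from h import *
to(pan(.0927),.21,0)"
```

```text
clock: 21.92
position: [0.4673, 0.3357, 0.1048]
ee_rot: [-3.122, -0.33, -0.004]
force: [0.3, -0.0, -3.5]
width: 0.605
gripper_force: 35.0
clock: 22.17
position: [0.4672, 0.3354, 0.102]
ee_rot: [-3.123, -0.33, -0.004]
force: [-0.1, 0.6, -3.4]
width: 0.611
gripper_force: 35.0
turn [-0.0006 -0.0012  0.0003] deg [-0.07 -0.14  0.03] shift [-0.001   0.0038  0.0233] mm [-0.4  1.5  9.3] pos [0.4672 0.3354 0.102 ] t 22.17 w 0.611
```

```bash
python3 -m creep '[[0,0.003,0.004,0,0,0],[0,0,0.004,0,0,0],[0,0,0.004,0,0,0],[0,0,0,0,0,0],[0,0,0,0,0,0]]'; python3 -m creep '[[0,0,0.0025,0,0,0],[0,0,0.0025,0,0,0],[0,0,0,0,0,0]]'
```

```text
clock: 22.58
position: [0.4672, 0.3341, 0.0969]
ee_rot: [-3.123, -0.33, -0.003]
force: [-0.1, -1.0, -2.8]
width: 0.61
gripper_force: 35.0
clock: 22.83
position: [0.4672, 0.3342, 0.0949]
ee_rot: [-3.123, -0.33, -0.003]
force: [-0.3, 0.3, -3.8]
width: 0.608
gripper_force: 35.0
```

```bash
python3 -m creep '[[0,0,0.0025,0,0,0],[0,0,0,0,0,0]]'
```

```text
clock: 23.0
position: [0.4673, 0.3341, 0.0939]
ee_rot: [-3.123, -0.33, -0.003]
force: [0.8, -1.0, -3.1]
width: 0.605
gripper_force: 35.0
```

```bash
python3 -m creep '[[0,0,0.0025,0,0,0],[0,0,0,0,0,0]]'; python3 -m creep '[[0,0,0.0015,0,0,0],[0,0,0,0,0,0]]'
```

```text
clock: 23.17
position: [0.4674, 0.3343, 0.0933]
ee_rot: [-3.123, -0.33, -0.004]
force: [-0.3, -0.6, -0.4]
width: 0.606
gripper_force: 35.0
clock: 23.33
position: [0.4675, 0.3343, 0.0933]
ee_rot: [-3.123, -0.33, -0.004]
force: [-2.5, -2.4, 7.3]
width: 0.61
gripper_force: 35.0
```

```bash
python3 -m creep '[[0,0,0,0,0,0],[0,0,0,0,0,0],[0,0,0,0,0,0],[0,0,0,0,0,0],[0,0,0,0,0,0]]' -1; python3 -m creep '[[0,0,-0.02,0,0,0],[0,0,-0.05,0,0,0],[0,0,-0.07,0,0,0],[0,0,-0.07,0,0,0],[0,0,-0.07,0,0,0],[0,0,-0.05,0,0,0],[0,0,-0.02,0,0,0],[0,0,0,0,0,0]]';  python3 -c "
from h import *
T=np.load('pics/t3.npz'); print(ray(T,(451.9,214.1),.049))
to([.5243,-.3427,.21],-.08,0)"
```

```text
clock: 23.75
position: [0.4674, 0.3342, 0.0925]
ee_rot: [-3.123, -0.33, -0.003]
force: [0.3, 0.5, -0.1]
width: 0.917
gripper_force: 0.0
clock: 24.42
position: [0.4678, 0.3348, 0.2348]
ee_rot: [-3.121, -0.33, -0.008]
force: [0.7, 0.4, 0.4]
width: 0.999
gripper_force: 0.0
[ 0.52253944 -0.34413634  0.049     ]
turn [-0.0017 -0.0025  0.1387] deg [-0.21 -0.3  16.65] shift [0.2762 1.6771 0.0621] mm [110.5 670.8  24.8] pos [0.4678 0.3348 0.2348] t 24.42 w 0.999
```

```bash
python3 -m creep '[[0,0,0,-0.0005,-0.0008,0.0462],[0,0,0,-0.0005,-0.0008,0.0462],[0,0,0,-0.0005,-0.0008,0.0462],[0.007,0.042,0,0,0,0],[0.014,0.085,0,0,0,0],[0.014,0.085,0,0,0,0],[0.014,0.085,0,0,0,0],[0.014,0.085,0,0,0,0],[0.014,0.085,0,0,0,0],[0.014,0.085,0,0,0,0],[0.014,0.085,0,0,0,0],[0.014,0.085,0,0,0,0],[0.014,0.085,0,0,0,0],[0.014,0.085,0,0,0,0],[0.014,0.085,0,0,0,0],[0.014,0.085,0,0,0,0],[0.014,0.085,0,0,0,0],[0.014,0.085,0,0,0,0],[0.014,0.085,0,0,0,0],[0.014,0.085,0,0,0,0]]'; python3 -m creep '[[0.014,0.085,0,0,0,0],[0.014,0.085,0,0,0,0],[0.014,0.06,0,0,0,0],[0.003,0.035,0,0,0,0],[0,0,0,0,0,0],[0,0,0,0,0,0]]'; python3 -c "
from h import *
to([.524,-.343,.014],-.08,0);shot('top','t5.png')"
python3 - <<'E'
import cv2,numpy as np
a=cv2.imread('pics/t5.png')[180:300,130:270]; b=cv2.convertScaleAbs(cv2.resize(a,None,fx=3.5,fy=3.5,interpolation=2),alpha=1.4)
cv2.imwrite('pics/c7.png',b)
E
```

```text
clock: 26.08
position: [0.5135, -0.2341, 0.2318]
ee_rot: [3.138, -0.125, -0.008]
force: [-0.0, 0.2, 0.0]
width: 1.0
gripper_force: 0.0
clock: 26.58
position: [0.5235, -0.3389, 0.2323]
ee_rot: [3.139, -0.126, -0.007]
force: [0.9, 0.2, 0.1]
width: 0.999
gripper_force: 0.0
turn [ 0.0003  0.0022 -0.0001] deg [ 0.03  0.27 -0.01] shift [0.0021 0.0102 0.5456] mm [  0.8   4.1 218.3] pos [ 0.5235 -0.3389  0.2323] t 26.58 w 0.999
```

View pics/c7.png

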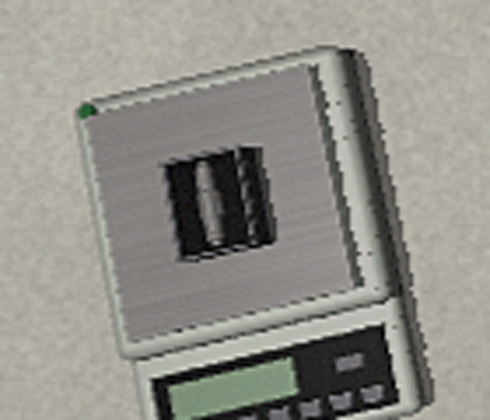

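The shaft case stands in the middle of the pan, its top centre at ~(208,206) in the crop, square to the pan. Next is the nut.

```bash
python3 -m creep '[[0.002,0.01,0.03,0,0.001,0],[0,0,0.07,0,0.001,0],[0,0,0.08,0,0,0],[0,0,0.08,0,0,0],[0,0,0.08,0,0,0],[0,0,0.08,0,0,0],[0,0,0.06,0,0,0],[0,0,0.04,0,0,0],[0,0,0.018,0,0,0],[0,0,0.002,0,0,0],[0,0,0,0,0,0]]'; python3 -c "
from h import *
T=np.load('pics/t5.npz'); print(ray(T,(189.1,238.6),.119))
to([.524,-.343,.014],-.08,0)"; python3 -m creep '[[0,0,0,0,0,0],[0,0,0,0,0,0],[0,0,0,0,0,0],[0,0,0,0,0,0],[0,0,0,0,0,0],[0,0,0,0,0,0],[0,0,0,0,0,0],[0,0,0,0,0,0]]' 1 30
```

```text
clock: 27.55
position: [0.525, -0.3432, 0.0177]
ee_rot: [3.137, -0.123, 0.002]
force: [0.7, -0.2, -0.1]
width: 0.998
gripper_force: 0.0
[0.46403787 0.33190345 0.119     ]
turn [ 0.0008 -0.0007  0.0007] deg [ 0.1  -0.09  0.09] shift [-0.0026 -0.0004  0.0094] mm [-1.  -0.2  3.7] pos [ 0.525  -0.3432  0.0177] t 27.55 w 0.998
clock: 28.22
position: [0.5249, -0.3436, 0.0179]
ee_rot: [3.137, -0.125, 0.002]
force: [-2.1, 1.7, 5.8]
width: 0.608
gripper_force: 30.0
```

```bash
python3 -m creep '[[0,0,-0.01,0,0,0],[0,0,-0.04,0,0,0],[0,0,-0.08,0,0,0],[0,0,-0.08,0,0,0],[0,0,-0.08,0,0,0],[0,0,-0.08,0,0,0],[0,0,-0.08,0,0,0],[0,0,-0.06,0,0,0],[0,0,-0.03,0,0,0],[0,0,0,0,0,0]]'; python3 -c "
from h import *
print(lane(215,15)); to(lane(215,120,0),YL,.09)"
```

```text
clock: 29.05
position: [0.5255, -0.3443, 0.2362]
ee_rot: [3.135, -0.125, 0.008]
force: [0.8, 0.2, -3.6]
width: 0.607
gripper_force: 30.0
[0.64119115 0.02214027 0.11428929]
turn [ 0.0065  0.0406 -0.0939] deg [  0.78   4.87 -11.27] shift [ 0.3653 -0.8762  0.0764] mm [ 146.1 -350.5   30.5] pos [ 0.5255 -0.3443  0.2362] t 29.05 w 0.607
```

```bash
python3 -m creep '[[0,0,0,0.0022,0.0135,-0.0313],[0,0,0,0.0022,0.0135,-0.0313],[0,0,0,0.0022,0.0135,-0.0313],[0.014,-0.034,0,0,0,0],[0.028,-0.067,0,0,0,0],[0.028,-0.067,0,0,0,0],[0.028,-0.067,0,0,0,0],[0.028,-0.067,0,0,0,0],[0.028,-0.067,0,0,0,0],[0.028,-0.067,0,0,0,0],[0.028,-0.067,0,0,0,0],[0.028,-0.067,0,0,0,0],[0.028,-0.067,0,0,0,0],[0.028,-0.067,0.01,0,0,0],[0.028,-0.067,0.02,0,0,0],[0.028,-0.067,0.02,0,0,0],[0.015,-0.04,0.02,0,0,0],[0,0,0,0,0,0],[0,0,0,0,0,0]]'; python3 -c "
from h import *
to(lane(215,120,0),YL,.09); shot('scene','s5.png');shot('top','t6.png')"
python3 - <<'E'
import cv2,numpy as np
c=cv2.imread('pics/s5.png')[80:300,240:460]; c=cv2.convertScaleAbs(cv2.resize(c,None,fx=2.5,fy=2.5,interpolation=2),alpha=1.4)
cv2.imwrite('pics/c8.png',c)
E
```

```text
clock: 30.63
position: [0.6288, 0.0243, 0.2167]
ee_rot: [-3.125, -0.187, -0.128]
force: [-0.2, -0.4, -3.3]
width: 0.61
gripper_force: 30.0
turn [-0.0019  0.0038  0.0012] deg [-0.23  0.45  0.14] shift [ 0.0071  0.0089 -0.0048] mm [ 2.9  3.6 -1.9] pos [0.6288 0.0243 0.2167] t 30.63 w 0.61
```

View pics/c8.png

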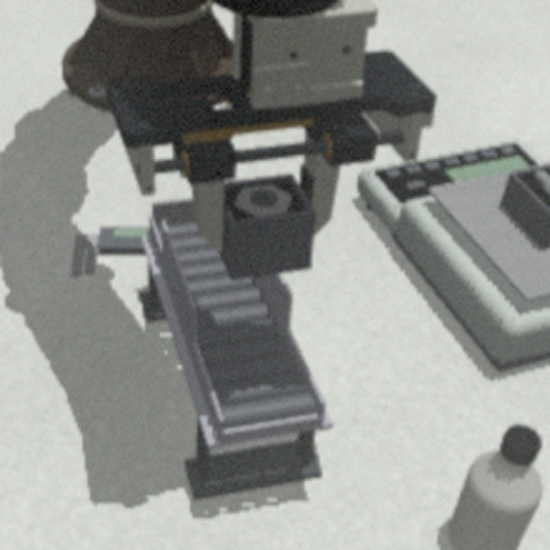

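The nut case hangs over the loading end (~265,220 in the crop), in line with the lane. I'll lower it almost to the rollers.

```bash
python3 -m creep '[[0.007,0.009,0.02,-0.0019,0.0038,0.001],[0,0,0.05,0,0,0],[0,0,0.06,0,0,0],[0,0,0.05,0,0,0],[0,0,0.03,0,0,0],[0,0,0.02,0,0,0],[0,0,0.01,0,0,0],[0,0,0,0,0,0],[0,0,0,0,0,0]]'; python3 -c "
from h import *
to(lane(215,15,0),YL,.09)"; python3 -m creep '[[0,0,0.005,0,0,0],[0,0,0.003,0,0,0],[0,0,0,0,0,0]]'; python3 -c "
from h import *
to(lane(215,15,0),YL,.09)"
```

```text
clock: 31.48
position: [0.6428, 0.0203, 0.1249]
ee_rot: [-3.128, -0.18, -0.15]
force: [-0.1, 0.7, -3.5]
width: 0.613
gripper_force: 30.0
turn [ 0.0005 -0.0028 -0.0011] deg [ 0.05 -0.33 -0.13] shift [-0.0059 -0.0051  0.026 ] mm [-2.4 -2.1 10.4] pos [0.6428 0.0203 0.1249] t 31.48 w 0.613
clock: 31.73
position: [0.6428, 0.0204, 0.1213]
ee_rot: [-3.128, -0.18, -0.149]
force: [-0.1, -0.7, -3.5]
width: 0.612
gripper_force: 30.0
turn [ 0.0005 -0.0025 -0.0009] deg [ 0.06 -0.3  -0.11] shift [-0.0051 -0.0048  0.0171] mm [-2.  -1.9  6.8] pos [0.6428 0.0204 0.1213] t 31.73 w 0.612
```

```bash
python3 -m creep '[[-0.003,-0.004,0.005,0,-0.0025,0],[0,0,0.004,0,0,0],[0,0,0.003,0,0,0],[0,0,0,0,0,0]]';python3 -m creep '[[0,0,0.003,0,0,0],[0,0,0,0,0,0]]';python3 -c "
from h import *
to(lane(215,15,0),YL,.09)"
```

```text
clock: 32.07
position: [0.6415, 0.0219, 0.1156]
ee_rot: [-3.129, -0.18, -0.139]
force: [-0.7, -0.7, -3.7]
width: 0.607
gripper_force: 30.0
clock: 32.23
position: [0.6417, 0.0218, 0.1146]
ee_rot: [-3.129, -0.18, -0.139]
force: [-0.5, 0.4, -3.3]
width: 0.608
gripper_force: 30.0
turn [ 0.0004  0.0005 -0.001 ] deg [ 0.05  0.06 -0.12] shift [-0.0012 -0.0009  0.0006] mm [-0.5 -0.4  0.2] pos [0.6417 0.0218 0.1146] t 32.23 w 0.608
```

```bash
python3 -m creep '[[0,0,0.003,0,0,0],[0,0,0,0,0,0]]';python3 -m creep '[[0,0,0.002,0,0,0],[0,0,0,0,0,0]]'
```

```text
clock: 32.4
position: [0.6425, 0.0219, 0.1142]
ee_rot: [-3.129, -0.18, -0.142]
force: [-0.5, -0.1, 0.9]
width: 0.605
gripper_force: 30.0
clock: 32.57
position: [0.6432, 0.022, 0.1142]
ee_rot: [-3.129, -0.18, -0.144]
force: [-0.7, -0.8, 6.4]
width: 0.604
gripper_force: 30.0
```

```bash
python3 -m creep '[[0,0,0,0,0,0],[0,0,0,0,0,0],[0,0,0,0,0,0],[0,0,0,0,0,0],[0,0,0,0,0,0],[0,0,0,0,0,0],[0,0,0,0,0,0],[0,0,0,0,0,0]]' -1; python3 -m creep '[[0,0,-0.02,0,0,0],[0,0,-0.06,0,0,0],[0,0,-0.07,0,0,0],[0,0,-0.07,0,0,0],[0,0,-0.06,0,0,0],[0,0,-0.03,0,0,0],[0,0,0,0,0,0]]';  python3 -c "
from h import *
to([.4202,-.3341,.2],-.08,0); shot('scene','s6.png')"
python3 - <<'E'
import cv2,numpy as np
c=cv2.imread('pics/s6.png')[80:300,240:460]; c=cv2.convertScaleAbs(cv2.resize(c,None,fx=2.3,fy=2.3,interpolation=2),alpha=1.4)
cv2.imwrite('pics/c9.png',c)
E
```

```text
clock: 33.23
position: [0.6419, 0.0219, 0.1127]
ee_rot: [-3.129, -0.18, -0.14]
force: [1.0, 0.1, -1.1]
width: 1.002
gripper_force: 0.0
clock: 33.82
position: [0.6324, 0.0211, 0.24]
ee_rot: [-3.128, -0.18, -0.148]
force: [0.6, -0.3, 1.2]
width: 0.998
gripper_force: 0.0
turn [-0.0039 -0.0452  0.093 ] deg [-0.47 -5.42 11.16] shift [-0.4577  0.9275  0.0999] mm [-183.1  371.    40. ] pos [0.6324 0.0211 0.24  ] t 33.82 w 0.998
```

View pics/c9.png

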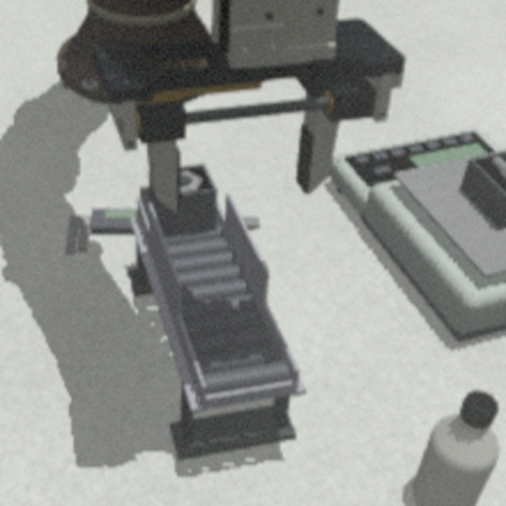

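The nut case has rolled down and stands near the stop (~190,195 in the crop). Now the ring case.

```bash
python3 -m creep '[[0,0,0,-0.0013,-0.015,0.031],[0,0,0,-0.0013,-0.015,0.031],[0,0,0,-0.0013,-0.015,0.031],[-0.016,0.033,0,0,0,0],[-0.033,0.067,0,0,0,0],[-0.033,0.067,0,0,0,0],[-0.033,0.067,0,0,0,0],[-0.033,0.067,0,0,0,0],[-0.033,0.067,0,0,0,0],[-0.033,0.067,0,0,0,0],[-0.033,0.067,0,0,0,0],[-0.033,0.067,0,0,0,0],[-0.033,0.067,0,0,0,0],[-0.033,0.067,0.02,0,0,0],[-0.033,0.067,0.02,0,0,0],[-0.033,0.067,0.02,0,0,0],[-0.033,0.067,0.02,0,0,0],[-0.013,0.024,0.02,0,0,0],[0,0,0,0,0,0],[0,0,0,0,0,0]]'; python3 -c "
from h import *
to([.4202,-.3341,.016],-.08,0); d=shot('top','t7.png')"
```

```text
clock: 35.53
position: [0.4174, -0.3344, 0.1962]
ee_rot: [-3.138, 0.127, 0.011]
force: [-0.0, -0.4, 0.1]
width: 0.998
gripper_force: 0.0
turn [-0.0004  0.0034 -0.0004] deg [-0.05  0.41 -0.05] shift [ 0.007  -0.0013  0.4504] mm [  2.8  -0.5 180.2] pos [ 0.4174 -0.3344  0.1962] t 35.53 w 0.998
```

```bash
python3 -m creep '[[0.003,-0.001,0.03,0,0.002,0],[0,0,0.07,0,0,0],[0,0,0.08,0,0,0],[0,0,0.08,0,0,0],[0,0,0.08,0,0,0],[0,0,0.05,0,0,0],[0,0,0.03,0,0,0],[0,0,0.02,0,0,0],[0,0,0.012,0,0,0],[0,0,0,0,0,0],[0,0,0,0,0,0]]'; python3 -m creep '[[0,0,0,0,0,0],[0,0,0,0,0,0],[0,0,0,0,0,0],[0,0,0,0,0,0],[0,0,0,0,0,0],[0,0,0,0,0,0],[0,0,0,0,0,0],[0,0,0,0,0,0]]' 1 30; python3 -m creep '[[0,0,-0.01,0,0,0],[0,0,-0.04,0,0,0],[0,0,-0.08,0,0,0],[0,0,-0.08,0,0,0],[0,0,-0.08,0,0,0],[0,0,-0.08,0,0,0],[0,0,-0.08,0,0,0],[0,0,-0.06,0,0,0],[0,0,-0.03,0,0,0],[0,0,0,0,0,0]]'; python3 -c "
from h import *
to(lane(215,120,0),YL,.09)"
```

```text
clock: 36.5
position: [0.4203, -0.3343, 0.0174]
ee_rot: [3.138, -0.124, 0.0]
force: [-0.7, -0.9, 0.4]
width: 1.0
gripper_force: 0.0
clock: 37.17
position: [0.4195, -0.3345, 0.0168]
ee_rot: [3.138, -0.126, -0.001]
force: [-1.2, 0.2, 2.8]
width: 0.606
gripper_force: 30.0
clock: 38.0
position: [0.4209, -0.335, 0.2357]
ee_rot: [3.136, -0.125, 0.005]
force: [-0.4, -0.1, -2.8]
width: 0.609
gripper_force: 30.0
turn [ 0.0059  0.0415 -0.0939] deg [  0.71   4.98 -11.27] shift [ 0.6214 -0.8224  0.0983] mm [ 248.6 -329.    39.3] pos [ 0.4209 -0.335   0.2357] t 38.0 w 0.609
```

```bash
python3 -m creep '[[0,0,0,0.002,0.0138,-0.0313],[0,0,0,0.002,0.0138,-0.0313],[0,0,0,0.002,0.0138,-0.0313],[0.021,-0.027,0,0,0,0],[0.042,-0.055,0,0,0,0],[0.042,-0.055,0,0,0,0],[0.042,-0.055,0,0,0,0],[0.042,-0.055,0,0,0,0],[0.042,-0.055,0,0,0,0],[0.042,-0.055,0,0,0,0],[0.042,-0.055,0,0,0,0],[0.042,-0.055,0,0,0,0],[0.042,-0.055,0,0,0,0],[0.042,-0.055,0.01,0,0,0],[0.042,-0.055,0.02,0,0,0],[0.042,-0.055,0.02,0,0,0],[0.042,-0.055,0.02,0,0,0],[0.042,-0.055,0.02,0,0,0],[0.016,-0.028,0,0,0,0],[0,0,0,0,0,0]]'; python3 -m creep '[[0,0,0,0,0,0]]' >/dev/null; python3 -c "
from h import *
to(lane(215,14,0),YL,.09)"
```

```text
clock: 39.67
position: [0.6312, 0.0274, 0.2174]
ee_rot: [-3.122, -0.191, -0.13]
force: [0.5, -0.2, -2.7]
width: 0.607
gripper_force: 30.0
turn [-0.0018  0.003   0.0007] deg [-0.22  0.36  0.08] shift [0.0021 0.0062 0.2631] mm [  0.8   2.5 105.2] pos [0.6308 0.0234 0.218 ] t 39.75 w 0.604
```

```bash
python3 -m creep '[[0,0.003,0.02,-0.001,0.0012,0],[0,0,0.05,0,0,0],[0,0,0.06,0,0,0],[0,0,0.05,0,0,0],[0,0,0.03,0,0,0],[0,0,0.02,0,0,0],[0,0,0.01,0,0,0],[0,0,0,0,0,0],[0,0,0,0,0,0]]'; python3 -c "
from h import *
to(lane(215,14,0),YL,.09)"
```

```text
clock: 40.5
position: [0.6406, 0.0227, 0.1247]
ee_rot: [-3.127, -0.182, -0.141]
force: [1.0, 0.0, -2.5]
width: 0.606
gripper_force: 30.0
turn [-0.0006  0.     -0.0003] deg [-0.07  0.   -0.03] shift [-0.0011  0.0015  0.0285] mm [-0.4  0.6 11.4] pos [0.6406 0.0227 0.1247] t 40.5 w 0.606
```

```bash
python3 -m creep '[[0,0.001,0.008,0,0,0],[0,0,0.007,0,0,0],[0,0,0.004,0,0,0],[0,0,0.003,0,0,0],[0,0,0,0,0,0]]'; python3 -m creep '[[0,0,0.003,0,0,0],[0,0,0,0,0,0]]'; python3 -m creep '[[0,0,0.002,0,0,0],[0,0,0,0,0,0]]'; python3 -c "
from h import *
to(lane(215,14,0),YL,.09)"
```

```text
clock: 40.92
position: [0.6409, 0.0225, 0.1149]
ee_rot: [-3.127, -0.183, -0.138]
force: [-0.9, -0.2, -3.1]
width: 0.606
gripper_force: 30.0
clock: 41.08
position: [0.6411, 0.0225, 0.1138]
ee_rot: [-3.127, -0.183, -0.139]
force: [0.7, 0.8, -3.3]
width: 0.608
gripper_force: 30.0
clock: 41.25
position: [0.6412, 0.0225, 0.1131]
ee_rot: [-3.127, -0.183, -0.139]
force: [0.5, -0.1, -3.1]
width: 0.609
gripper_force: 30.0
turn [-0.0007  0.0005 -0.0001] deg [-0.08  0.06 -0.02] shift [ 0.0001  0.001  -0.0005] mm [ 0.   0.4 -0.2] pos [0.6412 0.0225 0.1131] t 41.25 w 0.609
```

```bash
python3 -m creep '[[0,0,0.002,0,0,0],[0,0,0,0,0,0]]'; python3 -m creep '[[0,0,0.002,0,0,0],[0,0,0,0,0,0]]'
```

```text
clock: 41.42
position: [0.6419, 0.0226, 0.113]
ee_rot: [-3.126, -0.183, -0.141]
force: [-0.2, -0.3, 2.8]
width: 0.605
gripper_force: 30.0
clock: 41.58
position: [0.6426, 0.0227, 0.113]
ee_rot: [-3.126, -0.183, -0.144]
force: [-1.4, -1.4, 6.6]
width: 0.606
gripper_force: 30.0
```

```bash
python3 -m creep '[[0,0,0,0,0,0],[0,0,0,0,0,0],[0,0,0,0,0,0],[0,0,0,0,0,0],[0,0,0,0,0,0],[0,0,0,0,0,0],[0,0,0,0,0,0],[0,0,0,0,0,0]]' -1; python3 -m creep '[[0,0,-0.02,0,0,0],[0,0,-0.06,0,0,0],[0,0,-0.07,0,0,0],[0,0,-0.07,0,0,0],[0,0,-0.06,0,0,0],[0,0,-0.03,0,0,0],[0,0.03,0,0,0,0],[-0.02,0.06,0,0,0,0],[-0.02,0.06,0,0,0,0],[-0.02,0.06,0,0,0,0],[-0.02,0.06,0,0,0,0],[-0.02,0.06,0,0,0,0],[-0.02,0.06,0,0,0,0],[-0.02,0.06,0,0,0,0],[-0.02,0.06,0,0,0,0],[0,0.03,0,0,0,0],[0,0,0,0,0,0],[0,0,0,0,0,0]]';  python3 - <<'E'
from h import *
shot('scene','s8.png'); shot('top','t8.png')
c=cv2.imread('pics/s8.png')[100:300,220:440]; c=cv2.convertScaleAbs(cv2.resize(c,(400,364),interpolation=2),alpha=1.4)
b=cv2.imread('pics/t8.png')[110:300,230:430]; b=cv2.convertScaleAbs(cv2.resize(b,(400,380),interpolation=2),alpha=1.4)
o=np.zeros((380,800,3),np.uint8);o[:364,:400]=c;o[:380,400:]=b
cv2.imwrite('pics/c10.png',o)
E
```

```text
clock: 42.25
position: [0.6413, 0.0226, 0.1115]
ee_rot: [-3.127, -0.183, -0.139]
force: [-0.5, 1.3, 0.4]
width: 0.998
gripper_force: 0.0
clock: 43.75
position: [0.592, -0.2011, 0.228]
ee_rot: [-3.126, -0.181, -0.137]
force: [0.3, 1.3, 0.1]
width: 0.998
gripper_force: 0.0
```

View pics/c10.png

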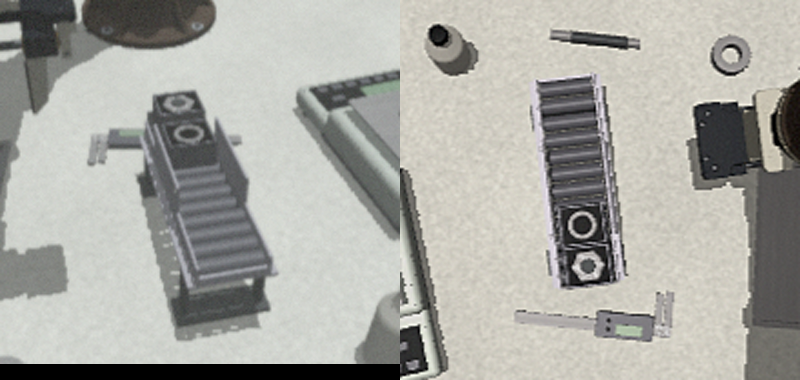

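The nut (~588,265 in the right panel) rests against the stop with the ring (~583,223) queued behind it. The bystanders haven't moved and the arm is clear, so I'm handing in.

```bash
python3 -c "
from cell import arm
print(arm.sign_off())"
```

```text
the job is handed in; nothing more can be done
None
```

The job is handed in at about 44 s: the shaft case stands in the middle of the balance pan (within about 4 mm by camera), the nut and ring cases are queued at the stop in their original order, and the gauges, caliper and bottle were left alone.

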